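# Open up the plaster bed and spread the clay to dry

## Robot

A 6-joint arm with a two-finger parallel gripper is mounted at the origin on the work surface. World frame = base frame: x ahead of the robot, y to its left, z up, the work surface at z = 0. Lengths are in m, angles in rad, forces in N, time in s.
With the tool pointing down it reaches from about 0.35 to 0.975 m from the base axis. Payload 17.4 kg.
Tool frame: the origin (TCP) lies midway between the tips of the shut fingers; the grasp point (between the pads) lies r.pinch_z behind it (r.pinch_z is the distance from the TCP to the grasp point, in m); z points along the fingers, y is the line along which they close (so a half turn about z gives the same grasp; the last joint's range is limited). The gripper opens to 85 mm and grips with 20 to 120 N. Pads are 22 mm wide; open, the fingers measure 114 mm over their backs; the gripper's body (76 mm by 85 mm) begins 54 mm behind the grasp point. The pads swing forward as they close: fully open they stand 13 mm farther back than shut.
Start: joints at [1.309, 0.116, 1.442, -0, 1.584, -0.038], TCP at [0.15, 0.658, 0.231] pointing down, gripper open.
Joint ranges: [-2.83, 2.83], [-0.83, 2.19], [0.07, 2.5], [-1.14, 4.28], [0.01, 3], [-2.97, 2.97]. Speed limits (rad/s): [1.89, 1.89, 2.22, 3.14, 3.14, 3.14].

## Interface

Orientations are given as [roll, pitch, yaw] about the fixed x, y, z axes, in that order (R = Rz(yaw) Ry(pitch) Rx(roll)).
In Python, from workcell import status, camera, order, r gives the robot as it stands. The module is installed in compiled form; this text tells all that it offers.
- The arm moves only by the tool apply_moves, never from a script. Its argument "commands" is a list that holds one entry, the list of rows, each a list of 6 numbers: the shift along the tool's x, y, z normalised to -1 to 1, where 1 is 0.12 m, then the turn, a rotation vector about the tool's x, y, z normalised to -1 to 1, where 1 is 45 degrees. In form: [[[x, y, z, rx, ry, rz], ...]]. A call has 1 to 20 rows; each row is the pose to reach, as a shift and turn from the pose commanded when the call began, along the tool's axes at that moment; what a row does not reach only later rows make up. A row lasts 1/12 s, in which the tool goes at most 41.7 mm and 7.16 degrees, less where a joint would pass 70% of its speed; a pose out of reach is approached as far as the arm can. A call with a number of a shift or a turn outside -1 to 1 is refused whole. A call with a gripper value outside its range is refused whole. "hand" is the opening, from 0 (shut) to 1 (fully open), set as the call begins (left out, the last holds). The fingers move at their own pace and stop on an object; the grip force is fixed at half the most. Time passes only in rows, so rows that repeat a pose let the fingers close. It gives the time, the measured TCP pose, the force, the opening and the grip force at its end, in the units of the state.
- status.read_state(): the state, without advancing time (a new reading comes with each control period).
- camera(name): name is "side" or "top"; returns a dict with "img" (384x512x3 uint8, red, green, blue), "fx", "fy", "cx", "cy" (pixels), "k1" (the pictures are not rectified: a ray, as slopes to the right and down, at radius r is drawn at 1 + k1 r^2 times it, then the intrinsics apply), "rvec" (rotation vector, rad) and "tvec" (3), from world to camera coordinates, as OpenCV has them. Camera axes: x right, y down, z forward; pixel columns grow to the right and rows downward; lengths in m; the calibration is good to about 2 mm. A picture is of the moment at which its call begins. There is no depth.
- order.close_job(): hands the job in; it is judged then, once.
The state is a dict: "clock": time; "joint_pos": joint angles; "joint_vel": joint speeds; "effort": joint torques, N m; "ee_pos": TCP position; "ee_rot": TCP orientation; "contact_force": force on the tool from outside, world axes, zero at the start; "moment": the same for the moment, N m; "opening": finger opening in m; "gripper_force": force on a finger pad.
Only numpy, scipy, OpenCV 4.12 (cv2) and the standard library are available. Lean on these libraries where they do the work, as an engineer would, in place of code of your own. Each camera call takes 0.05 s, during which the arm holds its last target. There are 200 camera calls.

## Task

Set the clay out to dry on the plaster bed: draw both divider boards straight up out of their grooves in the bed and stand each fully down in a free slot of the wooden board rack, beside the board already there. Then spread all the clay lumps in a single even layer over the whole plaster - some at both ends and some in the middle third - each lying on the plaster with at least 25 mm clear between it and every other lump. Set boards and lumps down rather than dropping them, and leave everything else on the table where it is.

Things in the scene. Friction and masses are not known exactly. Their poses are not given: they have to be found in the camera images.
- bed: drying bed, fixed: white plaster slab in a wooden frame, outside 218 mm (its x) by 368 mm (its y); origin under its centre on the table, z up. The plaster is 190 by 340 mm, its top 30 mm above the table; the 14 mm thick rim stands 48 mm above the table (18 mm above the plaster). Both long sides carry grooved uprights at bed y = -45 and +45 mm
- rack: board rack, fixed: dark wooden base 170 mm (its x) by 165 mm (its y), 12 mm thick; origin under its centre on the table, z up. Two sawn rails along its y at rack x = -60 and +60 mm, 18 mm thick, rise to 55 mm above the table; three slots at rack y = -45, 0 and +45 mm, each 15 mm wide, 43 mm deep, open at both ends
- groove1 (a point): point on the plaster (30 mm up) midway between the two grooves at bed y = -45 mm. Each groove is 11 mm wide, between two cleats 11 mm wide that reach 8 mm in from the rim, tops 66 mm above the table. A board in this pair crosses the bed along its x, stands on the plaster, top edge 100 mm above the table, and slides out straight up
- groove2 (a point): point on the plaster (30 mm up) midway between the two grooves at bed y = +45 mm. Each groove is 11 mm wide, between two cleats 11 mm wide that reach 8 mm in from the rim, tops 66 mm above the table. A board in this pair crosses the bed along its x, stands on the plaster, top edge 100 mm above the table, and slides out straight up
- slot1 (a point): middle of the rack's slot at rack y = -45 mm, on the base (12 mm above the table): where the middle of a stowed board's lower edge belongs; the board stands along rack x, its top 82 mm above the table
- slot2 (a point): middle of the rack's slot at rack y = 0 mm, on the base (12 mm above the table): where the middle of a stowed board's lower edge belongs; the board stands along rack x, its top 82 mm above the table
- slot3 (a point): middle of the rack's slot at rack y = +45 mm, on the base (12 mm above the table): where the middle of a stowed board's lower edge belongs; the board stands along rack x, its top 82 mm above the table
- board1: divider board of clay-stained plywood, 184 mm long (its x), 8 mm thick (its y), 70 mm high (its z), about 75 g; origin at the middle of its lower edge. At the start upright in the bed's grooves at bed y = -45 mm
- board2: divider board of clay-stained plywood, 184 mm long (its x), 8 mm thick (its y), 70 mm high (its z), about 75 g; origin at the middle of its lower edge. At the start upright in the bed's grooves at bed y = +45 mm
- spare1: divider board of clay-stained plywood, 184 mm long (its x), 8 mm thick (its y), 70 mm high (its z), about 75 g; origin at the middle of its lower edge. Already put away: stands in the rack's slot at rack y = -45 mm; stays there. One of the two spares is there, the other absent
- spare2: divider board of clay-stained plywood, 184 mm long (its x), 8 mm thick (its y), 70 mm high (its z), about 75 g; origin at the middle of its lower edge. Already put away: stands in the rack's slot at rack y = +45 mm; stays there. One of the two spares is there, the other absent
- lump1: firm clay lump, a squat round pat 38 mm across and 34 mm high (its z) with rounded edges, straight-sided from 4 to 28 mm of its height, about 60 g; origin at its centre (17 mm above what it stands on); starts in the heap at one end of the bed, touching its neighbours; always there
- lump2: firm clay lump, a squat round pat 38 mm across and 34 mm high (its z) with rounded edges, straight-sided from 4 to 28 mm of its height, about 60 g; origin at its centre (17 mm above what it stands on); starts in the heap at one end of the bed, touching its neighbours; always there
- lump3: firm clay lump, a squat round pat 38 mm across and 34 mm high (its z) with rounded edges, straight-sided from 4 to 28 mm of its height, about 60 g; origin at its centre (17 mm above what it stands on); starts in the heap at one end of the bed, touching its neighbours; always there
- lump4: firm clay lump, a squat round pat 38 mm across and 34 mm high (its z) with rounded edges, straight-sided from 4 to 28 mm of its height, about 60 g; origin at its centre (17 mm above what it stands on); starts in the heap at one end of the bed, touching its neighbours; may be absent
- lump5: firm clay lump, a squat round pat 38 mm across and 34 mm high (its z) with rounded edges, straight-sided from 4 to 28 mm of its height, about 60 g; origin at its centre (17 mm above what it stands on); starts in the heap at one end of the bed, touching its neighbours; always there
- lump6: firm clay lump, a squat round pat 38 mm across and 34 mm high (its z) with rounded edges, straight-sided from 4 to 28 mm of its height, about 60 g; origin at its centre (17 mm above what it stands on); starts on top of the heap; may be absent
- lump7: firm clay lump, a squat round pat 38 mm across and 34 mm high (its z) with rounded edges, straight-sided from 4 to 28 mm of its height, about 60 g; origin at its centre (17 mm above what it stands on); starts alone near one end of the bed; always there
- lump8: firm clay lump, a squat round pat 38 mm across and 34 mm high (its z) with rounded edges, straight-sided from 4 to 28 mm of its height, about 60 g; origin at its centre (17 mm above what it stands on); starts in the heap at one end of the bed, touching its neighbours; may be absent
- water_cup: white loose cup, 68 mm across, 70 mm high, origin under its base; stands to the left of the work; leave alone
- oxide_jar: small loose jar, 52 mm across, 60 mm high, origin under its base; stands to the right of the work; leave alone
- wood_tool: loose wooden modelling tool, 160 mm long, 14 mm thick, lying beyond the bed and rack; leave alone

How it is judged:
On the way:
1. every divider board has been drawn out of the bed and stands fully down in a slot of the rack (z of board1 in the frame of rack between 0.004 and 0.02 m and x of board1 in the frame of rack between -0.045 and 0.045 m and y of board1 in the frame of rack between -0.06 and 0.06 m and angle between each of board1, board2's own z axis and vertical below 0.25 rad and angle between the x axis of each of board1, board2 and the x axis of rack, either way round below 0.15 rad and z of board2 in the frame of rack between 0.004 and 0.02 m and x of board2 in the frame of rack between -0.045 and 0.045 m and y of board2 in the frame of rack between -0.06 and 0.06 m), for 0.2 s.
At the end, for the whole second after the job is handed in: Boards upright (0.25 rad) in rack slots, within 8 mm of the base and 45 mm of mid-slot; spare still there. Lumps at rest on the plaster in one layer (centre 8-26 mm above it, inside the rim), centres 59 mm or more apart, at least one in each end third and the middle third of the bed (all of step 1 and linear speed of each of board1, board2, lump1, lump2, lump3, lump4, lump5, lump6, lump7, lump8 below 0.02 m/s and z of lump1 in the frame of bed between 0.038 and 0.056 m and x of lump1 in the frame of bed between -0.09 and 0.09 m and y of lump1 in the frame of bed between -0.165 and 0.165 m and z of lump2 in the frame of bed between 0.038 and 0.056 m and x of lump2 in the frame of bed between -0.09 and 0.09 m and y of lump2 in the frame of bed between -0.165 and 0.165 m and z of lump3 in the frame of bed between 0.038 and 0.056 m and x of lump3 in the frame of bed between -0.09 and 0.09 m and y of lump3 in the frame of bed between -0.165 and 0.165 m and z of lump4 in the frame of bed between 0.038 and 0.056 m and x of lump4 in the frame of bed between -0.09 and 0.09 m and y of lump4 in the frame of bed between -0.165 and 0.165 m and z of lump5 in the frame of bed between 0.038 and 0.056 m and x of lump5 in the frame of bed between -0.09 and 0.09 m and y of lump5 in the frame of bed between -0.165 and 0.165 m and z of lump6 in the frame of bed between 0.038 and 0.056 m and x of lump6 in the frame of bed between -0.09 and 0.09 m and y of lump6 in the frame of bed between -0.165 and 0.165 m and z of lump7 in the frame of bed between 0.038 and 0.056 m and x of lump7 in the frame of bed between -0.09 and 0.09 m and y of lump7 in the frame of bed between -0.165 and 0.165 m and z of lump8 in the frame of bed between 0.038 and 0.056 m and x of lump8 in the frame of bed between -0.09 and 0.09 m and y of lump8 in the frame of bed between -0.165 and 0.165 m and horizontal distance between lump1 and lump2 above 0.059 m and horizontal distance between each of lump1, lump2 and lump3 above 0.059 m and horizontal distance between each of lump1, lump2, lump3 and lump4 above 0.059 m and horizontal distance between each of lump1, lump2, lump3, lump4 and lump5 above 0.059 m and horizontal distance between each of lump1, lump2, lump3, lump4, lump5 and lump6 above 0.059 m and horizontal distance between each of lump1, lump2, lump3, lump4, lump5, lump6 and lump7 above 0.059 m and horizontal distance between each of lump1, lump2, lump3, lump4, lump5, lump6, lump7 and lump8 above 0.059 m and y of any of lump1, lump2, lump3, lump4, lump5, lump6, lump7, lump8 in the frame of bed above 0.053 m and y of any of lump1, lump2, lump3, lump4, lump5, lump6, lump7, lump8 in the frame of bed below -0.053 m and (y of lump1 in the frame of bed between -0.06 and 0.06 m or y of lump2 in the frame of bed between -0.06 and 0.06 m or y of lump3 in the frame of bed between -0.06 and 0.06 m or y of lump4 in the frame of bed between -0.06 and 0.06 m or y of lump5 in the frame of bed between -0.06 and 0.06 m or y of lump6 in the frame of bed between -0.06 and 0.06 m or y of lump7 in the frame of bed between -0.06 and 0.06 m or y of lump8 in the frame of bed between -0.06 and 0.06 m) and z of spare1 in the frame of rack between 0.004 and 0.02 m and x of spare1 in the frame of rack between -0.045 and 0.045 m and y of spare1 in the frame of rack between -0.06 and 0.06 m and angle between each of spare1, spare2's own z axis and vertical below 0.25 rad and angle between the x axis of each of spare1, spare2 and the x axis of rack, either way round below 0.15 rad and z of spare2 in the frame of rack between 0.004 and 0.02 m and x of spare2 in the frame of rack between -0.045 and 0.045 m and y of spare2 in the frame of rack between -0.06 and 0.06 m); the robot touches nothing.
It fails at once if the cup, the jar or the wooden modelling tool is moved by more than 30 mm (distance of any of water_cup, oxide_jar, wood_tool from where it was at the start of the episode above 0.03 m).
It fails at once if the board already in the rack is moved by more than 30 mm (distance of any of spare1, spare2 from where it was at the start of the episode above 0.03 m).
It fails at once if a divider board is let go with its lower edge more than 90 mm above the table ((contact force between the fingers and board1 below 0.05 N and height (world z) of board1 above 0.09 m) or (contact force between the fingers and board2 below 0.05 N and height (world z) of board2 above 0.09 m)).
It fails at once if a clay lump is let go with its centre more than 140 mm above the table ((contact force between the fingers and lump1 below 0.05 N and height (world z) of lump1 above 0.14 m) or (contact force between the fingers and lump2 below 0.05 N and height (world z) of lump2 above 0.14 m) or (contact force between the fingers and lump3 below 0.05 N and height (world z) of lump3 above 0.14 m) or (contact force between the fingers and lump4 below 0.05 N and height (world z) of lump4 above 0.14 m) or (contact force between the fingers and lump5 below 0.05 N and height (world z) of lump5 above 0.14 m) or (contact force between the fingers and lump6 below 0.05 N and height (world z) of lump6 above 0.14 m) or (contact force between the fingers and lump7 below 0.05 N and height (world z) of lump7 above 0.14 m) or (contact force between the fingers and lump8 below 0.05 N and height (world z) of lump8 above 0.14 m)).
Of spare1, spare2 only 1 to 1 are there at a start; the rules pass over those that are not, and their reading is None.
Of lump4, lump6, lump8 only 1 to 3 are there at a start; the rules pass over those that are not, and their reading is None.
At some moment in a run one of lump1, lump2, lump3, lump4, lump5, lump6, lump7, lump8 may be knocked a few centimetres aside while the robot is not near it.
It also fails if it takes over 210 s, if anything falls off the work surface, if the arm or the gripper's body presses on something with over 40 N, if the wrist force passes 120 N, or if a joint passes its speed limit or range.

## Working session

There is one attempt and no reset: what is moved stays moved. The work goes in short steps, Python scripts to look and compute and a tool call to move; the robot and the scene stay as the last step left them, time stands still between calls to the robot, and variables do not carry over. Pictures are saved under pics/ and viewed, at most 14 in all, crops included, and the job is handed in when it is done.

Besides the shell and the picture viewer there is one more tool, called after "Request:" as name(argument=value, ...), one argument or row to a line, values as JSON. apply_moves: Moves the arm, as the interface text tells. Scaled input: -1 to 1 covers 0.12 m each way for a shift and 45 degrees each way for a turn. Its arguments: {"type":"object","properties":{"commands":{"type":"array","items":{"type":"array","items":{"type":"array","items":{"type":"number","minimum":-1,"maximum":1}}}},"hand":{"type":"number"}},"required":["commands"]}

```bash
mkdir -p pics; cat > h.py <<'E'
import numpy as np, cv2
from workcell import status, camera, order, r
def shot(n,f):
    c=camera(n); cv2.imwrite('pics/'+f,c['img'][:,:,::-1]); np.save(f'{n}.npy',c,allow_pickle=True); return c
def load(n): return np.load(f'{n}.npy',allow_pickle=True).item()
def ray(c,u,v):
    p=np.array([(u-c['cx'])/c['fx'],(v-c['cy'])/c['fy']]); q=p.copy()
    for _ in range(20): q=p/(1+c['k1']*(q@q))
    R=cv2.Rodrigues(np.array(c['rvec'],float))[0]; t=np.array(c['tvec'],float).ravel()
    return -R.T@t, R.T@np.array([q[0],q[1],1])
def atz(c,u,v,z):
    o,d=ray(c,u,v); return o+d*(z-o[2])/d[2]
def proj(c,P):
    R=cv2.Rodrigues(np.array(c['rvec'],float))[0]; X=R@np.array(P,float)+np.array(c['tvec'],float).ravel()
    q=X[:2]/X[2]; q=q*(1+c['k1']*(q@q)); return np.array([c['fx']*q[0]+c['cx'],c['fy']*q[1]+c['cy']])
def tri(c1,p1,c2,p2):
    o1,d1=ray(c1,*p1);o2,d2=ray(c2,*p2)
    s=np.linalg.lstsq(np.c_[d1,-d2],o2-o1,rcond=None)[0]
    a=o1+d1*s[0];b=o2+d2*s[1]; return (a+b)/2,np.linalg.norm(a-b)
E
python3 - <<'E'
from h import *
for n in('top','side'):
    c=shot(n,n+'0.png'); cv2.imwrite(f'pics/{n}0b.png',cv2.resize(c['img'][:,:,::-1],(800,600),interpolation=cv2.INTER_CUBIC)); print(n,c['fx'],c['k1'],ray(c,c['cx'],c['cy']))
s=status.read_state(); print(s); print(r.pinch_z)
E
```

```text
top 492.21805085283455 -0.13310475115842693 (array([0.23625774, 0.01284461, 1.85123991]), array([ 0.21723533, -0.00250999, -0.97611603]))
side 435.0227449617997 0.022449007824821912 (array([ 0.41791712, -1.05469385,  0.74431271]), array([ 0.16345198,  0.84217592, -0.51383185]))
{'clock': 0.1, 'joint_pos': array([ 1.30917881e+00,  1.16464721e-01,  1.44223518e+00,  3.32788943e-05,
        1.58397766e+00, -3.77923823e-02]), 'joint_vel': array([-0.0002831 , -0.00070987, -0.00152951,  0.00187305,  0.00141955,
        0.00074126]), 'effort': array([ 1.34634101e-03, -7.33670497e+01, -6.33786821e+01,  6.58130966e-05,
        5.47066564e-03,  3.42212343e-05]), 'ee_pos': array([0.14977268, 0.65799478, 0.23059518]), 'ee_rot': array([-3.14050978e+00, -7.42440771e-05,  2.91776790e+00]), 'contact_force': array([ 0.51338305, -0.13466202,  0.67933516]), 'moment': array([-0.01261854, -0.05397302, -0.00903761]), 'gripper_force': 0.0, 'opening': 0.08527343925989057}
0.0187
```

View pics/top0b.png

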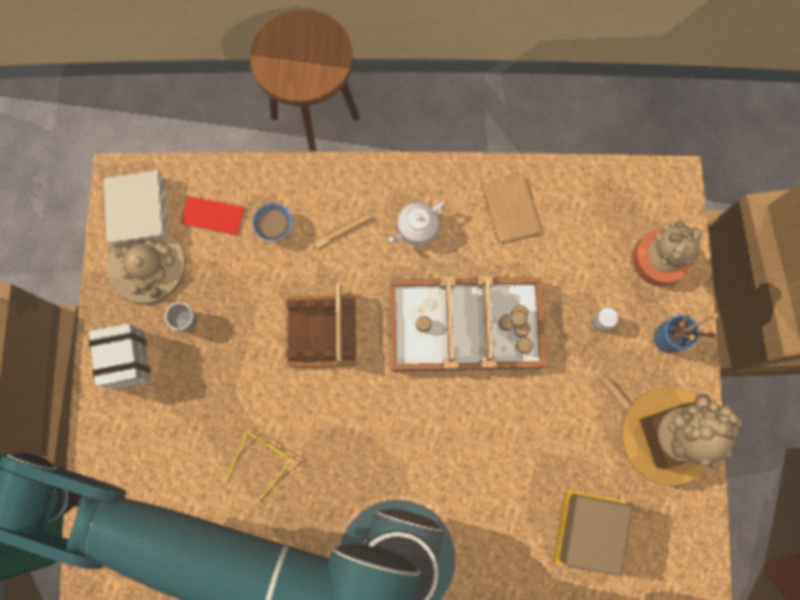

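View pics/side0b.png

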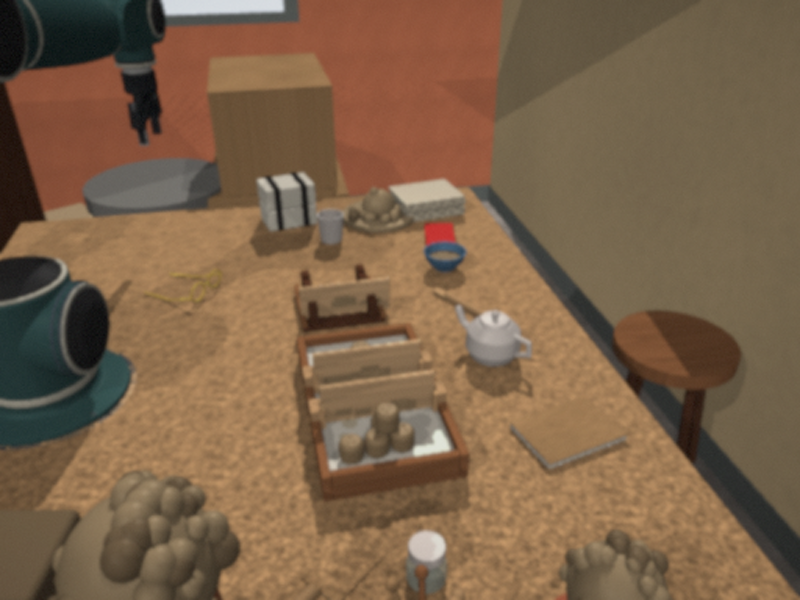

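Top (800-wide view): bed at about (390–545, 278–370), boards at columns ~450 and ~487, heap at (517,328), one alone lump at (424,323). The rack is at (288–356, 297–366), with the spare on its right-hand slot. Now enlarged crops.

```bash
python3 - <<'E'
from h import *
a=load('top')['img'][165:250,178:355,::-1]; cv2.imwrite('pics/tc.png',cv2.resize(a,None,fx=4.5,fy=4.5,interpolation=cv2.INTER_CUBIC))
a=load('side')['img'][165:320,180:305,::-1]; cv2.imwrite('pics/sc.png',cv2.resize(a,None,fx=3.8,fy=3.8,interpolation=cv2.INTER_CUBIC))
E
```

```text
(no output)
```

View pics/tc.png

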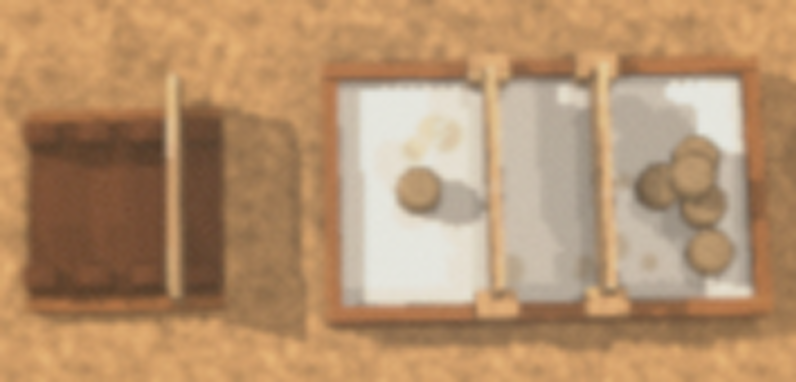

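View pics/sc.png

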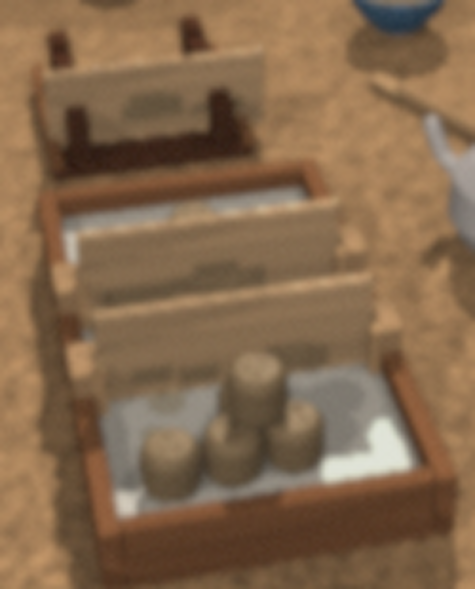

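The crops show board top edges clearly. The left one (A) runs (491,62)–(499,295) in the top crop and the right one (B) runs (602,62)–(608,293). There are five heap lumps (four base, one on top) plus one alone, so six lumps. Next I'll fit the bed and rack poses over both views.

```bash
cat > fit.py <<'E'
from h import *
from scipy.optimize import least_squares
T,S=load('top'),load('side')
tp=lambda x,y:(178+(x+.5)/4.5-.5,165+(y+.5)/4.5-.5)
sp=lambda x,y:(180+(x+.5)/3.8-.5,165+(y+.5)/3.8-.5)
w=lambda p,l:np.array([p[0]+np.cos(p[2])*l[0]-np.sin(p[2])*l[1],p[1]+np.sin(p[2])*l[0]+np.cos(p[2])*l[1],l[2]])
# bed frame: +x away from robot, +y to left
bed=[(T,tp(491,62),(.092,.045,.1)),(T,tp(499,296),(-.092,.045,.1)),(T,tp(602,62),(.092,-.045,.1)),(T,tp(608,293),(-.092,-.045,.1)),
(T,tp(323,64),(.109,.184,.048)),(T,tp(755,60),(.109,-.184,.048)),(T,tp(766,308),(-.109,-.184,.048)),(T,tp(328,317),(-.109,.184,.048)),
(S,sp(79,237),(-.092,.045,.1)),(S,sp(338,203),(.092,.045,.1)),(S,sp(95,316),(-.092,-.045,.1)),(S,sp(371,277),(.092,-.045,.1)),
(S,sp(42,198),(-.109,.184,.048)),(S,sp(320,163),(.109,.184,.048)),(S,sp(103,541),(-.109,-.184,.048)),(S,sp(452,487),(.109,-.184,.048))]
rack=[(T,tp(173,75),(.092,-.045,.082)),(T,tp(176,297),(-.092,-.045,.082)),(T,tp(27,121),(.069,.0825,.055)),(T,tp(220,118),(.069,-.0825,.055)),
(T,tp(28,302),(-.069,.0825,.055)),(T,tp(222,298),(-.069,-.0825,.055)),
(S,sp(43,85),(-.092,-.045,.082)),(S,sp(263,51),(.092,-.045,.082))]
def fit(pts,p0,lab):
    f=lambda p:np.concatenate([proj(c,w(p,l))-np.array(u) for c,u,l in pts])
    s=least_squares(f,p0,loss='soft_l1'); print(lab,s.x.round(4)); print(f(s.x).reshape(-1,2).round(1).tolist()); return s.x
if __name__=='__main__':
    B=fit(bed,[.6,-.05,0],'bed');K=fit(rack,[.6,.2,0],'rack'); np.save('B.npy',B);np.save('K.npy',K)
    for a in('A',.045),('B',-.045):print('board',a[0],w(B,(0,a[1],.1)).round(4))
    for y in(.045,0,-.045):print('slot',w(K,(0,y,.012)).round(4))
    print('heights',tri(T,tp(491,62),S,sp(338,203)),tri(T,tp(499,296),S,sp(79,237)),tri(T,tp(602,62),S,sp(371,277)),tri(T,tp(173,75),S,sp(263,51)))
    for n,u,z in(('alone',(418,189),.064),('top',(692,175),.098),('b1',(697,157),.064),('b2',(657,186),.064),('b3',(703,206),.064),('b4',(709,251),.064)):
        print(n,atz(T,*tp(*u),z).round(4))
E
python3 fit.py
```

```text
bed [ 0.5512 -0.1671  0.0126]
[[1.4, -0.2], [0.9, -2.1], [1.3, -0.4], [1.7, -1.7], [0.7, -1.6], [1.9, -1.5], [2.4, 0.8], [0.1, 0.0], [-1.1, -1.1], [0.1, -0.8], [-1.4, -0.8], [0.1, -0.5], [-1.0, -2.2], [-1.0, -1.9], [-2.6, -1.8], [1.1, -2.7]]
rack [0.5379 0.1833 0.0506]
[[0.1, 0.6], [1.1, 1.0], [-0.8, -0.4], [0.4, -1.8], [-0.3, -3.9], [1.4, -5.0], [-2.3, -2.7], [-2.3, -1.1]]
board A [ 0.5507 -0.1221  0.1   ]
board B [ 0.5518 -0.2121  0.1   ]
slot [0.5356 0.2282 0.012 ]
slot [0.5379 0.1833 0.012 ]
slot [0.5401 0.1383 0.012 ]
heights (array([ 0.64352128, -0.11625104,  0.09402741]), np.float64(0.00021202903588820286)) (array([ 0.45675331, -0.12032817,  0.09351342]), np.float64(0.009390415764819988)) (array([ 0.64411552, -0.20693887,  0.09515634]), np.float64(0.001243945573533053)) (array([0.63768299, 0.14387928, 0.07644111]), np.float64(0.004001562588780777))
alone [ 0.5435 -0.0574  0.064 ]
top [ 0.5495 -0.2773  0.098 ]
b1 [ 0.5707 -0.2876  0.064 ]
b2 [ 0.5464 -0.2538  0.064 ]
b3 [ 0.5298 -0.2913  0.064 ]
b4 [ 0.4926 -0.2951  0.064 ]
```

Request:
apply_moves(
  commands=[
    [[-0.676, -0.829, 0, 0, 0, -0.3], [-0.676, -0.829, 0, 0, 0, -0.3], [-0.676, -0.829, 0, 0, 0, -0.3], [-0.676, -0.829, 0, 0, 0, -0.3]],
  ],
  hand=0.45,
)

```text
clock: 0.43
ee_pos: [0.2088, 0.5391, 0.2314]
ee_rot: [-3.141, 0.001, -3.131]
contact_force: [0.3, -0.2, 0.0]
opening: 0.0394
gripper_force: 0.0
```

Request:
apply_moves(
  commands=[
    [[-0.464, -0.923, 0, 0, 0, 0], [-0.464, -0.923, 0, 0, 0, 0], [-0.464, -0.923, 0, 0, 0, 0]],
  ],
)

```text
clock: 0.68
ee_pos: [0.264, 0.4316, 0.2308]
ee_rot: [-3.141, -0.0, -3.129]
contact_force: [0.8, 0.1, 0.4]
opening: 0.0389
gripper_force: 0.0
```

Request:
apply_moves(
  commands=[
    [[-0.464, -0.923, 0, 0, 0, 0], [-0.464, -0.923, 0, 0, 0, 0], [-0.464, -0.923, 0, 0, 0, 0]],
  ],
)

```text
clock: 0.93
ee_pos: [0.321, 0.3213, 0.2312]
ee_rot: [3.142, 0.0, -3.129]
contact_force: [0.8, 0.7, -0.1]
opening: 0.0381
gripper_force: 0.0
```

Request:
apply_moves(
  commands=[
    [[-0.464, -0.923, 0, 0, 0, 0], [-0.464, -0.923, 0, 0, 0, 0], [-0.464, -0.923, 0, 0, 0, 0]],
  ],
)

```text
clock: 1.18
ee_pos: [0.3781, 0.2111, 0.2314]
ee_rot: [3.141, 0.0, -3.13]
contact_force: [0.1, 0.7, 0.0]
opening: 0.0384
gripper_force: 0.0
```

Request:
apply_moves(
  commands=[
    [[-0.464, -0.923, 0, 0, 0, 0], [-0.464, -0.923, 0, 0, 0, 0], [-0.464, -0.923, 0, 0, 0, 0]],
  ],
)

```text
clock: 1.43
ee_pos: [0.4352, 0.1007, 0.2314]
ee_rot: [3.141, 0.001, -3.13]
contact_force: [0.5, 1.2, 0.1]
opening: 0.0379
gripper_force: 0.0
```

Request:
apply_moves(
  commands=[
    [[-0.464, -0.923, 0, 0, 0, 0], [-0.464, -0.923, 0, 0, 0, 0], [-0.464, -0.923, 0, 0, 0, 0]],
  ],
)

```text
clock: 1.68
ee_pos: [0.4923, -0.0095, 0.2313]
ee_rot: [3.142, 0.0, -3.13]
contact_force: [0.8, 1.0, -0.4]
opening: 0.038
gripper_force: 0.0
```

Request:
apply_moves(
  commands=[
    [[-0.464, -0.923, 0, 0, 0, 0], [-0.464, -0.923, 0, 0, 0, 0], [-0.464, -0.923, 0, 0, 0, 0], [-0.464, -0.923, 0, 0, 0, 0], [-0.464, -0.923, 0, 0, 0, 0], [-0.464, -0.923, 0, 0, 0, 0]],
  ],
)

```text
clock: 2.18
ee_pos: [0.5486, -0.1172, 0.2309]
ee_rot: [3.141, -0.001, -3.13]
contact_force: [-0.5, 0.6, 0.5]
opening: 0.0385
gripper_force: 0.0
```

```bash
python3 - <<'E'
from h import *
s=status.read_state();print(s['clock'],s['ee_pos'],s['ee_rot'],s['opening'],s['contact_force'])
T=shot('top','t1.png');S=shot('side','s1.png')
p=s['ee_pos'];print(proj(T,p),proj(S,p))
a=cv2.resize(S['img'][100:290,170:330,::-1],None,fx=3,fy=3,interpolation=cv2.INTER_CUBIC)
b=cv2.resize(T['img'][165:250,178:355,::-1],None,fx=2,fy=2,interpolation=cv2.INTER_CUBIC)
o=np.zeros((570,480+b.shape[1]-40,3),np.uint8)[:, :800]; o[:,:480]=a; o[:b.shape[0],480:]=b[:,:o.shape[1]-480]
cv2.imwrite('pics/v1.png',o)
E
```

```text
2.1833 [ 0.54860614 -0.11723192  0.23086786] [ 3.14113233e+00 -8.85021709e-04 -3.13048158e+00] 0.03847709688289035 [-0.4585583   0.57017064  0.50773912]
[290.23723662 196.72558174] [231.8068773  176.71929307]
```

View pics/v1.png

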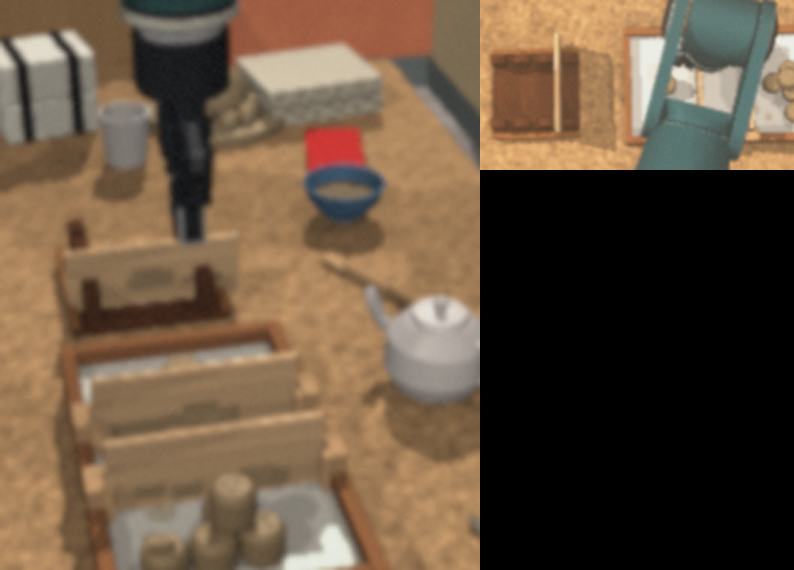

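The finger tip shows in the side crop at (190,240), which fits the projected front finger. I'll compare fits from each camera alone.

```bash
python3 - <<'E'
from fit import *
for n,c in(('top',T),('side',S)):
    pass
t=[p for p in bed if p[0] is T]; s=[p for p in bed if p[0] is S]
fit(t,[.55,-.16,0],'bed top');fit(s,[.55,-.16,0],'bed side')
rt=[p for p in rack if p[0] is T]; rs=[p for p in rack if p[0] is S]
fit(rt[:2],[.54,.18,0],'rack top');fit(rs,[.54,.18,0],'rack side')
# rack geometry crops for top: left/right edges
for u in((27,121),(220,118),(28,302),(222,298)):print(atz(T,*tp(*u),.055).round(4),atz(T,*tp(*u),.012).round(4))
e=np.array([.5486,-.1172,.2309]);q=proj(S,e+[0,-.024,.006]);print((q-[170,100])*3,(proj(S,e+[0,-.019,.008])-[170,100])*3)
E
```

```text
bed top [ 0.5481 -0.1623  0.0152]
[[0.0, 0.7], [-0.4, -1.2], [-0.1, 0.4], [0.5, -0.9], [-0.7, -0.6], [0.6, -0.8], [1.2, 1.5], [-1.1, 1.0]]
bed side [ 0.5524 -0.1728  0.0117]
[[-0.4, 0.1], [1.0, 0.3], [-0.7, 0.5], [1.1, 0.8], [-0.4, -1.3], [-0.1, -0.9], [-1.9, -0.0], [2.3, -1.0]]
rack top [0.5417 0.1857 0.0312]
[[-0.0, -0.2], [0.0, 0.2]]
rack side [0.5414 0.1697 0.0994]
[[0.1, -0.0], [-0.1, 0.1]]
[0.601  0.2661 0.055 ] [0.6097 0.2722 0.012 ]
[0.6041 0.1059 0.055 ] [0.6129 0.1081 0.012 ]
[0.4503 0.2606 0.055 ] [0.4554 0.2666 0.012 ]
[0.4545 0.1023 0.055 ] [0.4597 0.1044 0.012 ]
[189.79647648 237.48851936] [188.74202201 232.3960848 ]
```

Request:
apply_moves(
  commands=[
    [[0, -0.015, 0.25, 0, 0, 0], [0, -0.015, 0.5, 0, 0, 0], [0, -0.015, 0.75, 0, 0, 0], [0, -0.015, 1, 0, 0, 0], [0, -0.015, 1, 0, 0, 0]],
  ],
)

```text
clock: 2.7
ee_pos: [0.5462, -0.1175, 0.1059]
ee_rot: [3.14, -0.007, -3.128]
contact_force: [-0.6, 0.6, -1.4]
opening: 0.0385
gripper_force: 0.0
```

Request:
apply_moves(
  commands=[
    [[0, 0, 0.1, 0, 0, 0], [0, 0, 0.2, 0, 0, 0], [0, 0, 0.3, 0, 0, 0], [0, 0, 0.36, 0, 0, 0], [0, 0, 0.36, 0, 0, 0], [0, 0, 0.36, 0, 0, 0]],
  ],
)

```text
clock: 3.2
ee_pos: [0.5488, -0.1192, 0.0682]
ee_rot: [3.142, -0.0, -3.13]
contact_force: [-0.1, -0.2, 1.1]
opening: 0.0383
gripper_force: 0.0
```

Request:
apply_moves(
  commands=[
    [[0, 0, 0, 0, 0, 0], [0, 0, 0, 0, 0, 0], [0, 0, 0, 0, 0, 0], [0, 0, 0, 0, 0, 0], [0, 0, 0, 0, 0, 0]],
  ],
  hand=0.22,
)

```text
clock: 3.62
ee_pos: [0.5488, -0.1192, 0.0684]
ee_rot: [-3.142, 0.0, -3.13]
contact_force: [0.0, 1.5, -0.1]
opening: 0.0187
gripper_force: 0.0
```

```bash
python3 - <<'E'
from h import *
S=shot('side','s2.png')
cv2.imwrite('pics/v2.png',cv2.resize(S['img'][150:270,180:305,::-1],None,fx=5,fy=5,interpolation=cv2.INTER_CUBIC)[:600])
E
```

```text
(no output)
```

View pics/v2.png

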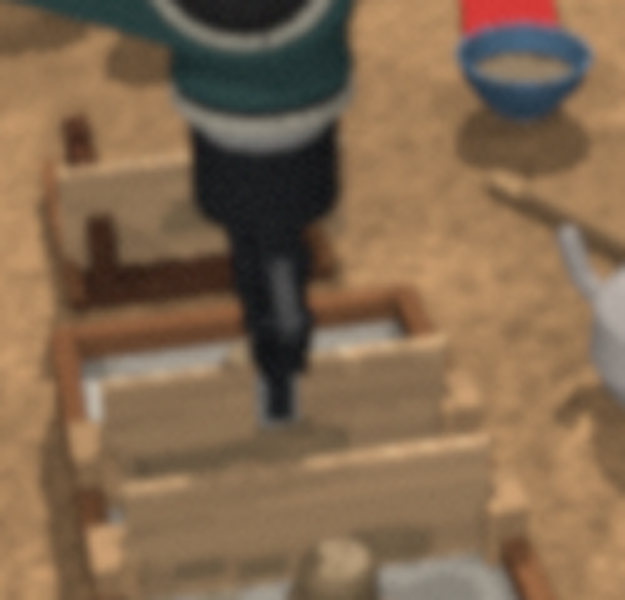

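The front finger hangs at (277,410), in front of board A, and the board passes between the fingers without force. Closing.

Request:
apply_moves(
  commands=[
    [[0, 0, 0, 0, 0, 0], [0, 0, 0, 0, 0, 0], [0, 0, 0, 0, 0, 0], [0, 0, 0, 0, 0, 0]],
  ],
  hand=0.14,
)

```text
clock: 4.0
ee_pos: [0.5488, -0.1192, 0.0681]
ee_rot: [-3.142, -0.0, -3.13]
contact_force: [-0.1, 0.4, -0.0]
opening: 0.0119
gripper_force: 0.0
```

Request:
apply_moves(
  commands=[
    [[0, 0, 0, 0, 0, 0], [0, 0, 0, 0, 0, 0], [0, 0, 0, 0, 0, 0], [0, 0, 0, 0, 0, 0], [0, 0, 0, 0, 0, 0]],
  ],
  hand=0,
)

```text
clock: 4.42
ee_pos: [0.5488, -0.1199, 0.0681]
ee_rot: [-3.14, 0.0, -3.129]
contact_force: [0.5, -6.2, -0.9]
opening: 0.0071
gripper_force: 58.8
```

Request:
apply_moves(
  commands=[
    [[0, 0, -0.05, 0, 0, 0], [0, 0, -0.1, 0, 0, 0], [0, 0, -0.16, 0, 0, 0], [0, 0, -0.24, 0, 0, 0], [0, 0, -0.32, 0, 0, 0], [0, 0, -0.4, 0, 0, 0], [0, 0, -0.5, 0, 0, 0], [0, 0, -0.6, 0, 0, 0], [0, 0, -0.68, 0, 0, 0], [0, 0, -0.68, 0, 0, 0], [0, 0, -0.68, 0, 0, 0]],
  ],
)

```text
clock: 5.33
ee_pos: [0.549, -0.1192, 0.1503]
ee_rot: [-3.141, 0.001, -3.13]
contact_force: [0.2, -0.1, -1.0]
opening: 0.0073
gripper_force: 58.7
```

```bash
python3 - <<'E'
from h import *
S=shot('side','s3.png')
cv2.imwrite('pics/v3.png',cv2.resize(S['img'][130:250,180:305,::-1],None,fx=4,fy=4,interpolation=cv2.INTER_CUBIC))
E
```

```text
(no output)
```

View pics/v3.png

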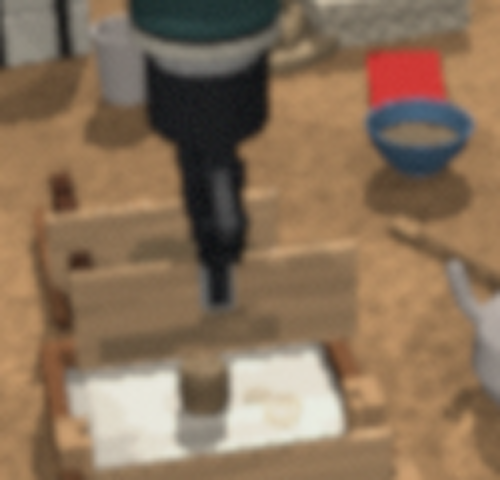

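Request:
apply_moves(
  commands=[
    [[0.019, 0.25, 0, 0, 0, -0.01], [0.019, 0.5, 0, 0, 0, -0.02], [0.019, 0.75, 0, 0, 0, -0.02], [0.019, 0.958, 0, 0, 0, -0.02]],
  ],
)

```text
clock: 5.72
ee_pos: [0.5445, -0.0027, 0.1488]
ee_rot: [3.141, -0.001, -3.114]
contact_force: [0.5, -0.5, -1.2]
opening: 0.0072
gripper_force: 58.8
```

Request:
apply_moves(
  commands=[
    [[0.019, 0.25, 0, 0, 0, 0], [0.019, 0.5, 0, 0, 0, 0], [0.019, 0.75, 0, 0, 0, 0], [0.019, 0.958, 0, 0, 0, 0]],
  ],
)

```text
clock: 6.05
ee_pos: [0.539, 0.1124, 0.1488]
ee_rot: [3.142, -0.001, -3.114]
contact_force: [0.7, -0.5, -1.2]
opening: 0.0068
gripper_force: 58.8
```

Request:
apply_moves(
  commands=[
    [[0.019, 0.25, 0, 0, 0, 0], [0.019, 0.5, 0, 0, 0, 0], [0.019, 0.75, 0, 0, 0, 0], [0.019, 0.958, 0, 0, 0, 0], [0.019, 0.958, 0, 0, 0, 0], [0.019, 0.958, 0, 0, 0, 0], [0.019, 0.958, 0, 0, 0, 0]],
  ],
)

```text
clock: 6.63
ee_pos: [0.534, 0.2251, 0.149]
ee_rot: [-3.141, -0.001, -3.114]
contact_force: [-0.6, -0.6, -0.7]
opening: 0.0072
gripper_force: 59.0
```

```bash
python3 - <<'E'
from h import *
s=status.read_state();print(s['ee_pos'],s['ee_rot'])
S=shot('side','s4.png');T=shot('top','t4.png')
a=cv2.resize(S['img'][110:220,180:290,::-1],None,fx=5,fy=5,interpolation=cv2.INTER_CUBIC)
b=cv2.resize(T['img'][165:260,180:230,::-1],None,fx=5,fy=5,interpolation=cv2.INTER_CUBIC)
o=np.zeros((550,800,3),np.uint8);o[:,:550]=a;o[:475,550:]=b
cv2.imwrite('pics/v4.png',o)
E
```

```text
[0.53399433 0.22510438 0.14896588] [-3.14099170e+00 -1.02831898e-03 -3.11371177e+00]
```

View pics/v4.png

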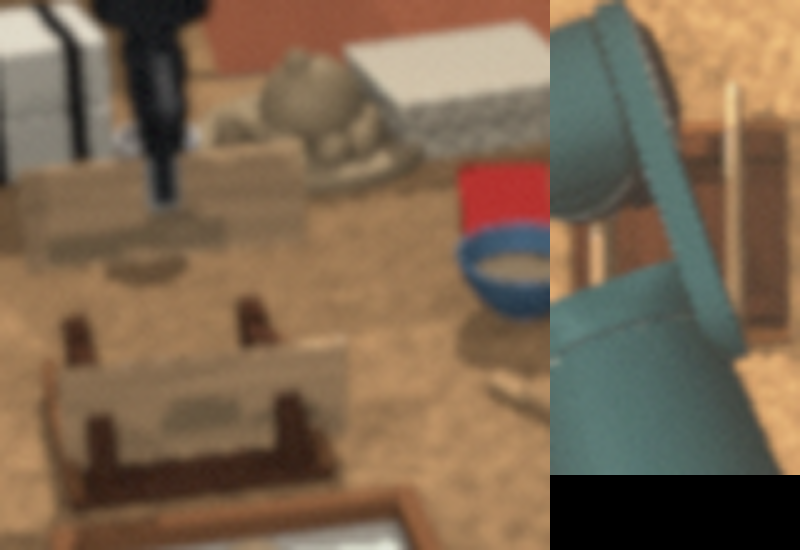

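The held board shows in the side crop with its top edge at (22,175)–(304,142), and in the top view at column ~597. The spare's top edge is at (60,375)–(347,340), top column ~732. I'll use the held board's known pose to correct both cameras.

```bash
python3 - <<'E'
from h import *
T,S=load('top'),load('side')
tp=lambda x,y:(180+(x-550+.5)/5-.5,165+(y+.5)/5-.5)
sp=lambda x,y:(180+(x+.5)/5-.5,110+(y+.5)/5-.5)
c=np.array([.534,.2251]);d=np.array([np.cos(.0279),np.sin(.0279)]);z=.181
m=lambda l:np.r_[c+l*d,z]
# top: held board near part at row 250
print('top held obs',atz(T,*tp(597,250),z), 'expected y at that x',c[1]+(atz(T,*tp(597,250),z)[0]-c[0])*np.tan(.0279))
for l,u in((-.092,(22,176)),(.092,(304,142))):
    o=np.array(sp(*u));print('side held obs-pred px',o-proj(S,m(l)),atz(S,*o,z)-m(l))
print('spare top',atz(T,*tp(732,85),.082),atz(T,*tp(735,318),.082))
print('spare side',atz(S,*sp(60,376),.082),atz(S,*sp(347,341),.082))
print('rail ends side', [atz(S,*sp(*u),.055).round(4) for u in((77,320),(248,298))])
E
```

```text
top held obs [0.4944865  0.22719942 0.181     ] expected y at that x 0.22399728723792162
side held obs-pred px [1.99258614 1.28994449] [ 5.51661781e-03 -1.11705863e-02 -5.55111512e-17]
side held obs-pred px [1.00832361 0.10163927] [ 3.03931444e-03 -1.49434171e-03 -5.55111512e-17]
spare top [0.63316705 0.14374021 0.082     ] [0.46059521 0.13846213 0.082     ]
spare side [0.45692198 0.12890742 0.082     ] [0.63873294 0.13607988 0.082     ]
rail ends side [array([0.4756, 0.2514, 0.055 ]), array([0.593, 0.259, 0.055])]
```

Request:
apply_moves(
  commands=[
    [[0, 0.01, 0.1, 0, 0, 0], [0, 0.01, 0.2, 0, 0, 0], [0, 0.01, 0.3, 0, 0, 0], [0, 0.01, 0.4, 0, 0, 0], [0, 0.01, 0.43, 0, 0, 0], [0, 0.01, 0.43, 0, 0, 0], [0, 0.01, 0.43, 0, 0, 0]],
  ],
)

```text
clock: 7.32
ee_pos: [0.5342, 0.2266, 0.098]
ee_rot: [-3.141, -0.0, -3.114]
contact_force: [-0.6, 0.5, -0.6]
opening: 0.0074
gripper_force: 58.9
```

Request:
apply_moves(
  commands=[
    [[0, 0, 0.02, 0, 0, 0], [0, 0, 0.04, 0, 0, 0], [0, 0, 0.06, 0, 0, 0], [0, 0, 0.08, 0, 0, 0], [0, 0, 0.08, 0, 0, 0], [0, 0, 0.08, 0, 0, 0]],
  ],
)

```text
clock: 7.82
ee_pos: [0.5342, 0.2266, 0.0884]
ee_rot: [-3.142, -0.0, -3.114]
contact_force: [-0.0, 0.2, -0.7]
opening: 0.0069
gripper_force: 58.9
```

Request:
apply_moves(
  commands=[
    [[0, 0, 0.04, 0, 0, 0], [0, 0, 0.08, 0, 0, 0], [0, 0, 0.12, 0, 0, 0], [0, 0, 0.16, 0, 0, 0], [0, 0, 0.2, 0, 0, 0], [0, 0, 0.24, 0, 0, 0], [0, 0, 0.27, 0, 0, 0], [0, 0, 0.29, 0, 0, 0], [0, 0, 0.29, 0, 0, 0], [0, 0, 0.29, 0, 0, 0]],
  ],
)

```text
clock: 8.65
ee_pos: [0.5342, 0.2266, 0.0537]
ee_rot: [-3.142, -0.0, -3.114]
contact_force: [1.0, -0.1, -0.9]
opening: 0.0072
gripper_force: 58.9
```

Request:
apply_moves(
  commands=[
    [[0, 0, 0.005, 0, 0, 0], [0, 0, 0.01, 0, 0, 0], [0, 0, 0.015, 0, 0, 0], [0, 0, 0.02, 0, 0, 0], [0, 0, 0.02, 0, 0, 0]],
  ],
)

```text
clock: 9.07
ee_pos: [0.5342, 0.2266, 0.0512]
ee_rot: [-3.142, -0.0, -3.114]
contact_force: [0.7, -0.3, -1.2]
opening: 0.0072
gripper_force: 58.9
```

Request:
apply_moves(
  commands=[
    [[0, 0, 0, 0, 0, 0], [0, 0, 0, 0, 0, 0], [0, 0, 0, 0, 0, 0], [0, 0, 0, 0, 0, 0], [0, 0, 0, 0, 0, 0], [0, 0, -0.1, 0, 0, 0], [0, 0, -0.25, 0, 0, 0], [0, 0, -0.5, 0, 0, 0], [0, 0, -0.75, 0, 0, 0], [0, 0, -1, 0, 0, 0], [0, 0, -1, 0, 0, 0]],
  ],
  hand=0.35,
)

```text
clock: 9.98
ee_pos: [0.536, 0.2273, 0.179]
ee_rot: [3.139, 0.008, -3.114]
contact_force: [1.1, -0.2, 1.7]
opening: 0.0296
gripper_force: 0.0
```

Request:
apply_moves(
  commands=[
    [[-0.008, -0.3, 0, 0, 0, 0.02], [-0.008, -0.6, 0, 0, 0, 0.02], [-0.008, -0.911, 0, 0, 0, 0.02], [-0.008, -0.911, 0, 0, 0, 0.02]],
  ],
  hand=0.24,
)

```text
clock: 10.32
ee_pos: [0.5383, 0.1129, 0.1723]
ee_rot: [-3.14, 0.001, -3.133]
contact_force: [0.1, -1.0, -0.2]
opening: 0.0205
gripper_force: 0.0
```

Request:
apply_moves(
  commands=[
    [[-0.02, -0.3, 0, 0, 0, 0], [-0.02, -0.6, 0, 0, 0, 0], [-0.02, -0.911, 0, 0, 0, 0]],
  ],
)

```text
clock: 10.57
ee_pos: [0.5417, 0.0071, 0.1722]
ee_rot: [3.142, 0.001, -3.129]
contact_force: [0.6, 0.2, 0.3]
opening: 0.0206
gripper_force: 0.0
```

Request:
apply_moves(
  commands=[
    [[-0.02, -0.3, 0, 0, 0, 0], [-0.02, -0.6, 0, 0, 0, 0], [-0.02, -0.911, 0, 0, 0, 0]],
  ],
)

```text
clock: 10.82
ee_pos: [0.5454, -0.1027, 0.1722]
ee_rot: [-3.141, 0.001, -3.13]
contact_force: [1.3, 0.5, -0.4]
opening: 0.0205
gripper_force: 0.0
```

Request:
apply_moves(
  commands=[
    [[-0.02, -0.3, 0, 0, 0, 0], [-0.02, -0.6, 0, 0, 0, 0], [-0.02, -0.911, 0, 0, 0, 0], [-0.02, -0.911, 0, 0, 0, 0], [-0.02, -0.911, 0, 0, 0, 0], [-0.02, -0.911, 0, 0, 0, 0]],
  ],
)

```text
clock: 11.32
ee_pos: [0.5493, -0.2102, 0.1717]
ee_rot: [3.141, 0.0, -3.13]
contact_force: [0.3, 0.4, -0.9]
opening: 0.0203
gripper_force: 0.0
```

```bash
python3 - <<'E'
from h import *
s=status.read_state();print(s['ee_pos'],s['ee_rot'],s['opening'])
S=shot('side','s5.png')
cv2.imwrite('pics/v5.png',cv2.resize(S['img'][130:280,180:305,::-1],None,fx=4,fy=4,interpolation=cv2.INTER_CUBIC))
E
```

```text
[ 0.54929516 -0.21016403  0.17167501] [ 3.14141018e+00  1.97506356e-04 -3.13024423e+00] 0.020325230432750953
```

View pics/v5.png

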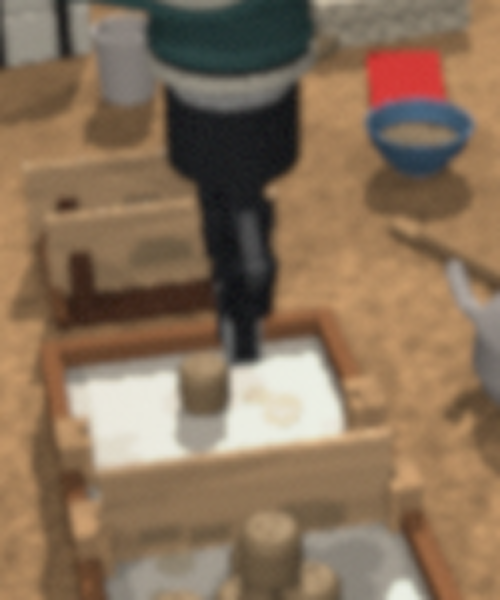

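Board A stands in the far slot, and the gripper is above board B. Descending and gripping.

Request:
apply_moves(
  commands=[
    [[0, 0, 0.15, 0, 0, 0], [0, 0, 0.3, 0, 0, 0], [0, 0, 0.45, 0, 0, 0], [0, 0, 0.55, 0, 0, 0], [0, 0, 0.65, 0, 0, 0], [0, 0, 0.75, 0, 0, 0], [0, 0, 0.83, 0, 0, 0], [0, 0, 0.83, 0, 0, 0], [0, 0, 0.83, 0, 0, 0]],
  ],
)

```text
clock: 12.12
ee_pos: [0.5492, -0.2104, 0.0716]
ee_rot: [3.141, -0.0, -3.13]
contact_force: [0.1, 0.4, 0.8]
opening: 0.0206
gripper_force: 0.0
```

Request:
apply_moves(
  commands=[
    [[0, 0, 0, 0, 0, 0], [0, 0, 0, 0, 0, 0], [0, 0, 0, 0, 0, 0], [0, 0, 0, 0, 0, 0], [0, 0, 0, 0, 0, 0], [0, 0, 0, 0, 0, 0]],
  ],
  hand=0,
)

```text
clock: 12.62
ee_pos: [0.5496, -0.2108, 0.0725]
ee_rot: [-3.141, 0.001, -3.13]
contact_force: [-0.5, -3.1, 5.8]
opening: 0.0071
gripper_force: 61.8
```

Request:
apply_moves(
  commands=[
    [[0, 0, -0.05, 0, 0, 0], [0, 0, -0.1, 0, 0, 0], [0, 0, -0.16, 0, 0, 0], [0, 0, -0.24, 0, 0, 0], [0, 0, -0.32, 0, 0, 0], [0, 0, -0.4, 0, 0, 0], [0, 0, -0.5, 0, 0, 0], [0, 0, -0.6, 0, 0, 0], [0, 0, -0.65, 0, 0, 0], [0, 0, -0.65, 0, 0, 0], [0, 0, -0.65, 0, 0, 0]],
  ],
)

```text
clock: 13.53
ee_pos: [0.5493, -0.2104, 0.15]
ee_rot: [-3.141, 0.0, -3.13]
contact_force: [0.1, 0.1, -0.9]
opening: 0.007
gripper_force: 60.9
```

Request:
apply_moves(
  commands=[
    [[0.019, 0.25, 0, 0, 0, -0.01], [0.019, 0.5, 0, 0, 0, -0.02], [0.019, 0.817, 0, 0, 0, -0.02], [0.019, 0.817, 0, 0, 0, -0.02]],
  ],
)

```text
clock: 13.87
ee_pos: [0.5453, -0.1079, 0.1489]
ee_rot: [3.14, -0.001, -3.112]
contact_force: [-0.4, 0.3, -0.3]
opening: 0.0068
gripper_force: 60.9
```

Request:
apply_moves(
  commands=[
    [[0.006, 0.25, 0, 0, 0, 0], [0.006, 0.5, 0, 0, 0, 0], [0.006, 0.817, 0, 0, 0, 0]],
  ],
)

```text
clock: 14.12
ee_pos: [0.5419, -0.014, 0.1489]
ee_rot: [-3.141, -0.001, -3.115]
contact_force: [0.6, 0.2, -0.7]
opening: 0.0069
gripper_force: 60.8
```

Request:
apply_moves(
  commands=[
    [[0.006, 0.25, 0, 0, 0, 0], [0.006, 0.5, 0, 0, 0, 0], [0.006, 0.817, 0, 0, 0, 0]],
  ],
)

```text
clock: 14.37
ee_pos: [0.5384, 0.0844, 0.1489]
ee_rot: [-3.141, -0.001, -3.115]
contact_force: [0.2, -0.1, -0.8]
opening: 0.0067
gripper_force: 60.8
```

Request:
apply_moves(
  commands=[
    [[0.006, 0.25, 0, 0, 0, 0], [0.006, 0.5, 0, 0, 0, 0], [0.006, 0.817, 0, 0, 0, 0], [0.006, 0.817, 0, 0, 0, 0], [0.006, 0.817, 0, 0, 0, 0], [0.006, 0.817, 0, 0, 0, 0]],
  ],
)

```text
clock: 14.87
ee_pos: [0.5353, 0.1814, 0.149]
ee_rot: [-3.141, -0.001, -3.113]
contact_force: [-0.4, -0.7, -1.1]
opening: 0.0066
gripper_force: 60.9
```

Request:
apply_moves(
  commands=[
    [[0, 0, 0.1, 0, 0, 0], [0, 0, 0.2, 0, 0, 0], [0, 0, 0.3, 0, 0, 0], [0, 0, 0.38, 0, 0, 0], [0, 0, 0.4, 0, 0, 0], [0, 0, 0.42, 0, 0, 0], [0, 0, 0.44, 0, 0, 0], [0, 0, 0.47, 0, 0, 0], [0, 0, 0.47, 0, 0, 0], [0, 0, 0.47, 0, 0, 0]],
  ],
)

```text
clock: 15.7
ee_pos: [0.5356, 0.1815, 0.0934]
ee_rot: [3.142, 0.0, -3.114]
contact_force: [0.0, 0.4, -0.6]
opening: 0.0069
gripper_force: 60.9
```

Request:
apply_moves(
  commands=[
    [[0, 0, 0.02, 0, 0, 0], [0, 0, 0.04, 0, 0, 0], [0, 0, 0.06, 0, 0, 0], [0, 0, 0.06, 0, 0, 0]],
  ],
)

```text
clock: 16.03
ee_pos: [0.5353, 0.1814, 0.0855]
ee_rot: [-3.141, -0.001, -3.114]
contact_force: [-0.2, -0.0, -0.5]
opening: 0.007
gripper_force: 60.9
```

Request:
apply_moves(
  commands=[
    [[0, 0, 0.04, 0, 0, 0], [0, 0, 0.08, 0, 0, 0], [0, 0, 0.12, 0, 0, 0], [0, 0, 0.16, 0, 0, 0], [0, 0, 0.2, 0, 0, 0], [0, 0, 0.23, 0, 0, 0], [0, 0, 0.25, 0, 0, 0], [0, 0, 0.25, 0, 0, 0], [0, 0, 0.25, 0, 0, 0]],
  ],
)

```text
clock: 16.78
ee_pos: [0.5356, 0.1815, 0.0561]
ee_rot: [-3.142, -0.0, -3.114]
contact_force: [0.9, 1.0, -0.3]
opening: 0.0068
gripper_force: 60.9
```

Request:
apply_moves(
  commands=[
    [[0, 0, 0.005, 0, 0, 0], [0, 0, 0.01, 0, 0, 0], [0, 0, 0.01, 0, 0, 0]],
  ],
)

```text
clock: 17.03
ee_pos: [0.5356, 0.1815, 0.055]
ee_rot: [3.142, 0.0, -3.114]
contact_force: [-1.3, 0.6, -1.1]
opening: 0.0072
gripper_force: 60.9
```

Request:
apply_moves(
  commands=[
    [[0, 0, 0, 0, 0, 0], [0, 0, 0, 0, 0, 0], [0, 0, 0, 0, 0, 0], [0, 0, 0, 0, 0, 0], [0, 0, 0, 0, 0, 0], [0, 0, -0.1, 0, 0, 0], [0, 0, -0.25, 0, 0, 0], [0, 0, -0.5, 0, 0, 0], [0, 0, -0.75, 0, 0, 0], [0, 0, -1, 0, 0, 0], [0, 0, -1, 0, 0, 0]],
  ],
  hand=0.27,
)

```text
clock: 17.95
ee_pos: [0.5373, 0.182, 0.1825]
ee_rot: [3.14, 0.008, -3.114]
contact_force: [1.3, 0.4, 1.4]
opening: 0.0232
gripper_force: 0.0
```

```bash
python3 - <<'E'
from h import *
s=status.read_state();print(s['clock'],s['ee_pos'])
S=shot('side','s6.png');T=shot('top','t6.png')
a=cv2.resize(S['img'][150:320,180:305,::-1],None,fx=3.5,fy=3.5,interpolation=cv2.INTER_CUBIC)
b=cv2.resize(T['img'][165:250,265:355,::-1],None,fx=4,fy=4,interpolation=cv2.INTER_CUBIC)
o=np.zeros((595,798,3),np.uint8);o[:a.shape[0],:a.shape[1]]=a;o[:340,438:]=b
cv2.imwrite('pics/v6.png',o)
E
```

```text
17.95 [0.53732384 0.18199668 0.1824736 ]
```

View pics/v6.png

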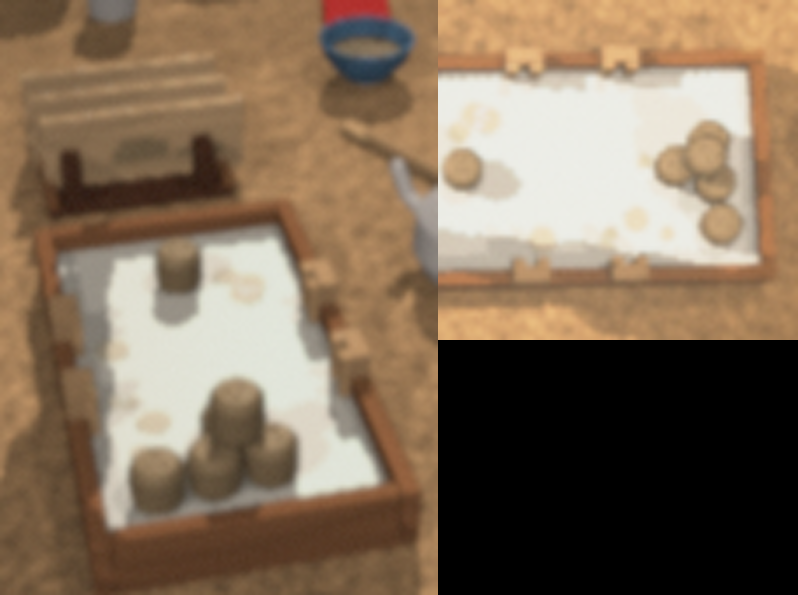

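All three boards stand level in the rack, with tops at (25–243, 60–120). Six lumps are visible: alone at (462,168), top one (706,155), base (674,165), (709,140), (716,182), (721,223).

```bash
python3 - <<'E'
from h import *
T,S=load('top'),load('side')
tp=lambda x,y:(265+(x-438+.5)/4-.5,165+(y+.5)/4-.5)
sp=lambda x,y:(180+(x+.5)/3.5-.5,150+(y+.5)/3.5-.5)
for n,u,v,z in(('alone',(462,168),(178,248),.064),('top',(706,155),(237,391),.098),('b1',(709,140),(273,434),.064),('b2',(674,165),None,.064),('b3',(716,182),(214,447),.064),('b4',(721,223),(158,459),.064)):
    print(n,atz(T,*tp(*u),z).round(4),atz(S,*sp(*v),z).round(4) if v else '', tri(T,tp(*u),S,sp(*v))[0].round(4) if v else '')
print('rim inner right top', atz(T,*tp(752,140),.048))
print(status.read_state()['joint_pos'])
E
```

```text
alone [ 0.5435 -0.0578  0.064 ] [ 0.5481 -0.0629  0.064 ] [ 0.5464 -0.058   0.0603]
top [ 0.55   -0.2782  0.098 ] [ 0.5541 -0.2854  0.098 ] [ 0.5531 -0.2792  0.0925]
b1 [ 0.5702 -0.2871  0.064 ] [ 0.5766 -0.2935  0.064 ] [ 0.5745 -0.2882  0.0587]
b2 [ 0.5467 -0.2538  0.064 ]  
b3 [ 0.5308 -0.2924  0.064 ] [ 0.5358 -0.2981  0.064 ] [ 0.5341 -0.2933  0.0593]
b4 [ 0.4926 -0.2959  0.064 ] [ 0.4979 -0.302   0.064 ] [ 0.496  -0.2968  0.0588]
rim inner right top [ 0.57324979 -0.33035303  0.048     ]
[ 2.81668286e-01 -1.04196151e-01  1.75079313e+00 -2.30147202e-05
  1.49204803e+00 -1.31673552e+00]
```

Request:
apply_moves(
  commands=[
    [[-0.006, -0.25, 0, 0, 0, 0.15], [-0.006, -0.5, 0, 0, 0, 0.3], [-0.006, -0.75, 0, 0, 0, 0.45], [-0.006, -0.964, 0, 0, 0, 0.6], [-0.006, -0.964, 0, 0, 0, 0.75], [-0.006, -0.964, 0, 0, 0, 0.9], [-0.006, -0.964, 0, 0, 0, 1], [-0.006, -0.964, 0, 0, 0, 1]],
  ],
  hand=0.7,
)

```text
clock: 18.72
ee_pos: [0.539, 0.0656, 0.1739]
ee_rot: [-3.14, -0.001, 2.379]
contact_force: [-0.9, -0.2, -0.1]
opening: 0.0599
gripper_force: 0.0
```

Request:
apply_moves(
  commands=[
    [[-0.17, -0.17, 0, 0, 0, 0.15], [-0.34, -0.34, 0, 0, 0, 0.3], [-0.5, -0.5, 0, 0, 0, 0.45], [-0.686, -0.677, 0, 0, 0, 0.6], [-0.686, -0.677, 0, 0, 0, 0.75], [-0.686, -0.677, 0, 0, 0, 0.9], [-0.686, -0.677, 0, 0, 0, 1], [-0.686, -0.677, 0, 0, 0, 1]],
  ],
)

```text
clock: 19.38
ee_pos: [0.5431, -0.0498, 0.1742]
ee_rot: [-3.14, -0.0, 1.597]
contact_force: [-0.2, 0.5, -0.6]
opening: 0.0598
gripper_force: 0.0
```

Request:
apply_moves(
  commands=[
    [[-0.3, 0.006, 0, 0, 0, 0.036], [-0.6, 0.006, 0, 0, 0, 0.036], [-0.964, 0.006, 0, 0, 0, 0.036], [-0.964, 0.006, 0, 0, 0, 0.036], [-0.964, 0.006, 0, 0, 0, 0.036], [-0.964, 0.006, 0, 0, 0, 0.036]],
  ],
)

```text
clock: 19.88
ee_pos: [0.5471, -0.1651, 0.1744]
ee_rot: [-3.141, -0.001, 1.573]
contact_force: [0.1, 0.3, 0.2]
opening: 0.0593
gripper_force: 0.0
```

Request:
apply_moves(
  commands=[
    [[-0.3, 0.037, 0, 0, 0, 0], [-0.6, 0.037, 0, 0, 0, 0], [-0.966, 0.037, 0, 0, 0, 0], [-0.966, 0.037, 0, 0, 0, 0], [-0.966, 0.037, 0, 0, 0, 0]],
  ],
)

```text
clock: 20.3
ee_pos: [0.5517, -0.2816, 0.1744]
ee_rot: [-3.141, -0.0, 1.571]
contact_force: [0.6, 0.2, -0.6]
opening: 0.0597
gripper_force: 0.0
```

Request:
apply_moves(
  commands=[
    [[0, 0, 0.15, 0, 0, 0], [0, 0, 0.3, 0, 0, 0], [0, 0, 0.45, 0, 0, 0], [0, 0, 0.6, 0, 0, 0], [0, 0, 0.75, 0, 0, 0], [0, 0, 0.85, 0, 0, 0], [0, 0, 0.895, 0, 0, 0], [0, 0, 0.895, 0, 0, 0], [0, 0, 0.895, 0, 0, 0]],
  ],
)

```text
clock: 21.05
ee_pos: [0.5521, -0.2808, 0.0682]
ee_rot: [3.141, 0.0, 1.571]
contact_force: [-0.6, 0.3, 0.2]
opening: 0.0598
gripper_force: 0.0
```

Request:
apply_moves(
  commands=[
    [[0, 0, 0, 0, 0, 0], [0, 0, 0, 0, 0, 0], [0, 0, 0, 0, 0, 0], [0, 0, 0, 0, 0, 0], [0, 0, 0, 0, 0, 0], [0, 0, 0, 0, 0, 0]],
  ],
  hand=0.2,
)

```text
clock: 21.55
ee_pos: [0.5522, -0.2815, 0.069]
ee_rot: [3.14, 0.001, 1.57]
contact_force: [0.1, 2.5, 7.1]
opening: 0.0359
gripper_force: 60.0
```

Request:
apply_moves(
  commands=[
    [[0, 0, -0.05, 0, 0, 0], [0, 0, -0.12, 0, 0, 0], [0, 0, -0.25, 0, 0, 0], [0, 0, -0.25, 0, 0, 0], [0, 0, -0.25, 0, 0, 0]],
  ],
)

```text
clock: 21.97
ee_pos: [0.5521, -0.2816, 0.0987]
ee_rot: [3.14, 0.001, 1.57]
contact_force: [-0.3, -0.1, -0.6]
opening: 0.0357
gripper_force: 59.9
```

Request:
apply_moves(
  commands=[
    [[0.28, -0.106, 0, 0, 0, 0], [0.56, -0.212, 0, 0, 0, 0], [0.84, -0.318, 0, 0, 0, 0], [1, -0.425, 0, 0, 0, 0], [1, -0.425, 0, 0, 0, 0], [1, -0.425, 0, 0, 0, 0], [1, -0.425, 0, 0, 0, 0]],
  ],
)

```text
clock: 22.55
ee_pos: [0.5009, -0.1615, 0.0973]
ee_rot: [3.142, 0.0, 1.57]
contact_force: [0.4, 0.1, -0.6]
opening: 0.0356
gripper_force: 60.1
```

Request:
apply_moves(
  commands=[
    [[0.125, 0, 0.1, 0, 0, 0], [0.125, 0, 0.2, 0, 0, 0], [0.125, 0, 0.3, 0, 0, 0], [0.125, 0, 0.4, 0, 0, 0], [0.125, 0, 0.46, 0, 0, 0], [0.125, 0, 0.5, 0, 0, 0], [0.125, 0, 0.52, 0, 0, 0], [0.125, 0, 0.53, 0, 0, 0], [0.125, 0, 0.53, 0, 0, 0]],
  ],
)

```text
clock: 23.3
ee_pos: [0.5012, -0.1467, 0.035]
ee_rot: [3.141, 0.0, 1.57]
contact_force: [-5.8, 0.7, 10.0]
opening: 0.0361
gripper_force: 61.2
```

Request:
apply_moves(
  commands=[
    [[0, 0, 0, 0, 0, 0], [0, 0, 0, 0, 0, 0], [0, 0, 0, 0, 0, 0], [0, 0, 0, 0, 0, 0], [0, 0, 0, 0, 0, 0]],
  ],
  hand=0.51,
)

```text
clock: 23.72
ee_pos: [0.5008, -0.1462, 0.0338]
ee_rot: [-3.142, -0.0, 1.57]
contact_force: [-0.5, 0.2, 0.7]
opening: 0.0437
gripper_force: 0.0
```

Request:
apply_moves(
  commands=[
    [[0, 0, -0.1, 0, 0, 0], [0, 0, -0.2, 0, 0, 0], [0, 0, -0.4, 0, 0, 0], [0, 0, -0.6, 0, 0, 0], [0, 0, -0.6, 0, 0, 0], [0, 0, -0.6, 0, 0, 0]],
  ],
)

```text
clock: 24.22
ee_pos: [0.5017, -0.1465, 0.1086]
ee_rot: [3.138, 0.001, 1.57]
contact_force: [0.7, 0.2, 0.8]
opening: 0.0436
gripper_force: 0.0
```

```bash
python3 - <<'E'
from h import *
S=shot('side','s7.png');T=shot('top','t7.png')
a=cv2.resize(S['img'][190:320,185:305,::-1],None,fx=3.5,fy=3.5,interpolation=cv2.INTER_CUBIC)
b=cv2.resize(T['img'][165:250,265:355,::-1],None,fx=4,fy=4,interpolation=cv2.INTER_CUBIC)
o=np.zeros((460,798,3),np.uint8);o[:a.shape[0],:a.shape[1]]=a;o[:340,438:]=b
cv2.imwrite('pics/v7.png',o)
E
```

```text
(no output)
```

View pics/v7.png

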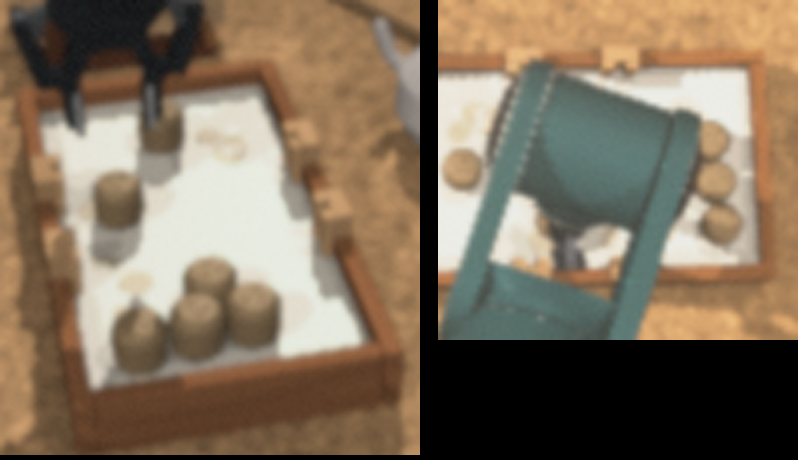

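Base lumps haven't moved: right column in the top view at (713,139), (715,181), (721,223), with the fourth behind them in the side view at (210,273). The first lump sits placed at side (118,190). Taking b2 next.

Request:
apply_moves(
  commands=[
    [[-0.3, 0.13, 0, 0, 0, 0], [-0.6, 0.27, 0, 0, 0, 0], [-0.896, 0.4, 0, 0, 0, 0], [-0.896, 0.4, 0, 0, 0, 0], [-0.896, 0.4, 0, 0, 0, 0], [-0.896, 0.4, 0, 0, 0, 0]],
  ],
  hand=0.58,
)

```text
clock: 24.82
ee_pos: [0.5481, -0.2535, 0.1049]
ee_rot: [-3.14, -0.001, 1.57]
contact_force: [-0.9, 0.5, 0.4]
opening: 0.0496
gripper_force: 0.0
```

Request:
apply_moves(
  commands=[
    [[0, 0, 0.1, 0, 0, 0], [0, 0, 0.2, 0, 0, 0], [0, 0, 0.3, 0, 0, 0], [0, 0, 0.4, 0, 0, 0], [0, 0, 0.5, 0, 0, 0], [0, 0, 0.59, 0, 0, 0], [0, 0, 0.59, 0, 0, 0], [0, 0, 0.59, 0, 0, 0]],
  ],
)

```text
clock: 25.48
ee_pos: [0.5484, -0.2536, 0.0343]
ee_rot: [-3.14, -0.001, 1.57]
contact_force: [0.7, 0.5, -0.1]
opening: 0.0497
gripper_force: 0.0
```

Request:
apply_moves(
  commands=[
    [[0, 0, 0, 0, 0, 0], [0, 0, 0, 0, 0, 0], [0, 0, 0, 0, 0, 0], [0, 0, 0, 0, 0, 0], [0, 0, 0, 0, 0, 0], [0, 0, 0, 0, 0, 0]],
  ],
  hand=0.2,
)

```text
clock: 25.98
ee_pos: [0.5491, -0.254, 0.036]
ee_rot: [3.14, 0.001, 1.57]
contact_force: [0.0, -0.4, 5.9]
opening: 0.0354
gripper_force: 60.5
```

Request:
apply_moves(
  commands=[
    [[0, 0, -0.05, 0, 0, 0], [0, 0, -0.15, 0, 0, 0], [0, 0, -0.25, 0, 0, 0], [0, 0, -0.35, 0, 0, 0], [0, 0, -0.35, 0, 0, 0], [0.26, 0.12, -0.35, 0, 0, 0], [0.52, 0.24, -0.35, 0, 0, 0], [0.783, 0.367, -0.35, 0, 0, 0], [0.783, 0.367, -0.35, 0, 0, 0], [0.783, 0.367, -0.35, 0, 0, 0], [0.783, 0.367, -0.25, 0, 0, 0], [0.783, 0.367, -0.15, 0, 0, 0], [0.783, 0.367, -0.08, 0, 0, 0], [0.783, 0.367, -0.04, 0, 0, 0], [0.783, 0.367, -0.01, 0, 0, 0], [0.783, 0.367, 0, 0, 0, 0], [0.783, 0.367, 0, 0, 0, 0]],
  ],
)

```text
clock: 27.4
ee_pos: [0.5928, -0.1605, 0.0359]
ee_rot: [3.141, 0.0, 1.569]
contact_force: [-5.6, 0.8, 10.4]
opening: 0.036
gripper_force: 61.1
```

Request:
apply_moves(
  commands=[
    [[0, 0, 0, 0, 0, 0], [0, 0, 0, 0, 0, 0], [0, 0, 0, 0, 0, 0], [0, 0, 0, 0, 0, 0], [0, 0, 0, 0, 0, 0], [0, 0, -0.1, 0, 0, 0], [0, 0, -0.2, 0, 0, 0], [0, 0, -0.4, 0, 0, 0], [0, 0, -0.6, 0, 0, 0], [0, 0, -0.6, 0, 0, 0], [0, 0, -0.6, 0, 0, 0]],
  ],
  hand=0.51,
)

```text
clock: 28.32
ee_pos: [0.5938, -0.1601, 0.1101]
ee_rot: [3.138, 0.001, 1.57]
contact_force: [-0.4, 0.3, -0.7]
opening: 0.044
gripper_force: 0.0
```

Request:
apply_moves(
  commands=[
    [[-0.14, -0.06, 0, 0, 0, -0.15], [-0.28, -0.12, 0, 0, 0, -0.3], [-0.42, -0.18, 0, 0, 0, -0.45], [-0.558, -0.25, 0, 0, 0, -0.6], [-0.558, -0.25, 0, 0, 0, -0.75], [-0.558, -0.25, 0, 0, 0, -0.9], [-0.558, -0.25, 0, 0, 0, -1], [-0.558, -0.25, 0, 0, 0, -1]],
  ],
  hand=0.54,
)

```text
clock: 28.98
ee_pos: [0.5624, -0.2268, 0.1068]
ee_rot: [-3.141, -0.001, 2.359]
contact_force: [-0.4, 0.6, -1.5]
opening: 0.0458
gripper_force: 0.0
```

Request:
apply_moves(
  commands=[
    [[-0.05, -0.14, 0, 0, 0, -0.15], [-0.1, -0.28, 0, 0, 0, -0.3], [-0.15, -0.42, 0, 0, 0, -0.45], [-0.218, -0.572, 0, 0, 0, -0.6], [-0.218, -0.572, 0, 0, 0, -0.75], [-0.218, -0.572, 0, 0, 0, -0.9], [-0.218, -0.572, 0, 0, 0, -1], [-0.218, -0.572, 0, 0, 0, -1], [-0.218, -0.572, 0, 0, 0, -1], [-0.218, -0.572, 0, 0, 0, -1]],
  ],
)

```text
clock: 29.82
ee_pos: [0.5327, -0.2937, 0.107]
ee_rot: [3.141, -0.0, 3.137]
contact_force: [-0.3, -0.4, 1.1]
opening: 0.0466
gripper_force: 0.0
```

```bash
python3 - <<'E'
from h import *
s=status.read_state();p=s['ee_pos'];print(p,s['ee_rot'],s['opening'],s['joint_pos'][5])
S=shot('side','s8.png');T=shot('top','t8.png')
a=cv2.resize(S['img'][190:320,185:305,::-1],None,fx=4.5,fy=4.5,interpolation=cv2.INTER_CUBIC)
cv2.imwrite('pics/v8.png',a)
E
```

```text
[ 0.53265    -0.29365985  0.1070048 ] [ 3.14147266e+00 -2.20620119e-04  3.13675605e+00] 0.046559593103451175 -2.111744192447807
```

View pics/v8.png

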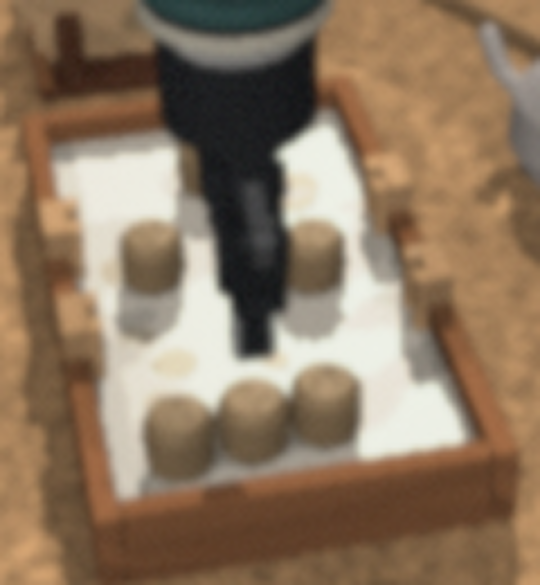

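Three base lumps in a row at (178,430), (255,415), (325,400), with the gripper aligned on the middle one. The two placed lumps are upright. Descending in stages.

Request:
apply_moves(
  commands=[
    [[0, 0.008, 0.12, 0, 0, 0], [0, 0.008, 0.24, 0, 0, 0], [0, 0.008, 0.36, 0, 0, 0], [0, 0.008, 0.44, 0, 0, 0], [0, 0.008, 0.48, 0, 0, 0], [0, 0.008, 0.52, 0, 0, 0], [0, 0.008, 0.54, 0, 0, 0], [0, 0.008, 0.54, 0, 0, 0]],
  ],
)

```text
clock: 30.58
ee_pos: [0.5326, -0.2928, 0.042]
ee_rot: [3.141, -0.0, 3.141]
contact_force: [0.1, 0.1, -0.6]
opening: 0.0458
gripper_force: 0.0
```

Request:
apply_moves(
  commands=[
    [[0, 0, 0.02, 0, 0, 0], [0, 0, 0.04, 0, 0, 0], [0, 0, 0.06, 0, 0, 0], [0, 0, 0.06, 0, 0, 0]],
  ],
)

```text
clock: 30.92
ee_pos: [0.5326, -0.2928, 0.0348]
ee_rot: [3.141, -0.0, 3.141]
contact_force: [-0.1, 0.1, 0.1]
opening: 0.0459
gripper_force: 0.0
```

Request:
apply_moves(
  commands=[
    [[0, 0, 0, 0, 0, 0], [0, 0, 0, 0, 0, 0], [0, 0, 0, 0, 0, 0], [0, 0, 0, 0, 0, 0], [0, 0, 0, 0, 0, 0], [0, 0, 0, 0, 0, 0]],
  ],
  hand=0.2,
)

```text
clock: 31.42
ee_pos: [0.5328, -0.2929, 0.0354]
ee_rot: [-3.141, 0.0, 3.141]
contact_force: [0.0, 0.7, 3.9]
opening: 0.0357
gripper_force: 60.2
```

Request:
apply_moves(
  commands=[
    [[0, 0, -0.05, 0, 0, 0], [0, 0, -0.15, 0, 0, 0], [0, 0, -0.25, 0, 0, 0], [0, 0, -0.4, 0, 0, 0], [0, 0, -0.4, 0, 0, 0], [-0.03, 0.2, -0.4, 0, 0, 0], [-0.06, 0.4, -0.4, 0, 0, 0], [-0.1, 0.638, -0.4, 0, 0, 0], [-0.1, 0.638, -0.4, 0, 0, 0], [-0.1, 0.638, -0.4, 0, 0, 0], [-0.1, 0.638, -0.25, 0, 0, 0], [-0.1, 0.638, -0.15, 0, 0, 0], [-0.1, 0.638, -0.08, 0, 0, 0], [-0.1, 0.638, -0.04, 0, 0, 0], [-0.1, 0.638, -0.01, 0, 0, 0], [-0.1, 0.638, 0, 0, 0, 0], [-0.1, 0.638, 0, 0, 0, 0]],
  ],
)

```text
clock: 32.83
ee_pos: [0.5449, -0.2167, 0.0355]
ee_rot: [-3.141, 0.0, 3.141]
contact_force: [-0.7, 0.4, -1.0]
opening: 0.036
gripper_force: 60.1
```

Request:
apply_moves(
  commands=[
    [[0, 0, 0, 0, 0, 0], [0, 0, 0, 0, 0, 0], [0, 0, 0, 0, 0, 0], [0, 0, 0, 0, 0, 0], [0, 0, 0, 0, 0, 0], [0, 0, -0.1, 0, 0, 0], [0, 0, -0.2, 0, 0, 0], [0, 0, -0.4, 0, 0, 0], [0, 0, -0.7, 0, 0, 0], [0, 0, -1, 0, 0, 0], [0, 0, -1, 0, 0, 0]],
  ],
  hand=0.52,
)

```text
clock: 33.75
ee_pos: [0.547, -0.2172, 0.1645]
ee_rot: [-3.137, 0.01, 3.141]
contact_force: [-0.2, -0.3, 1.1]
opening: 0.0446
gripper_force: 0.0
```

Request:
apply_moves(
  commands=[
    [[1, 0.3, -0.4, 0, 0, 0], [1, 0.6, -0.4, 0, 0, 0], [1, 1, -0.4, 0, 0, 0], [1, 1, -0.4, 0, 0, 0], [1, 1, -0.4, 0, 0, 0]],
  ],
)

```text
clock: 34.17
ee_pos: [0.4231, -0.0939, 0.2057]
ee_rot: [-3.141, 0.003, 3.141]
contact_force: [0.7, -0.0, 0.1]
opening: 0.0444
gripper_force: 0.0
```

Request:
apply_moves(
  commands=[
    [[0, 0.3, 0, 0, 0, 0], [0, 0.6, 0, 0, 0, 0], [0, 1, 0, 0, 0, 0], [0, 1, 0, 0, 0, 0]],
  ],
)

```text
clock: 34.5
ee_pos: [0.4244, 0.0283, 0.2047]
ee_rot: [3.14, 0.002, -3.139]
contact_force: [-0.5, -0.4, -0.9]
opening: 0.0445
gripper_force: 0.0
```

Request:
apply_moves(
  commands=[
    [[0, 0.3, 0, 0, 0, 0], [0, 0.6, 0, 0, 0, 0], [0, 1, 0, 0, 0, 0], [0, 1, 0, 0, 0, 0], [0, 1, 0, 0, 0, 0]],
  ],
)

```text
clock: 34.92
ee_pos: [0.4247, 0.1458, 0.204]
ee_rot: [3.141, 0.001, -3.139]
contact_force: [1.5, -2.0, 0.3]
opening: 0.0445
gripper_force: 0.0
```

Request:
apply_moves(
  commands=[
    [[0, 0.3, 0, 0, 0, 0], [0, 0.6, 0, 0, 0, 0], [0, 1, 0, 0, 0, 0], [0, 1, 0, 0, 0, 0], [0, 1, 0, 0, 0, 0], [0, 1, 0, 0, 0, 0]],
  ],
)

```text
clock: 35.42
ee_pos: [0.4254, 0.2629, 0.2035]
ee_rot: [-3.141, 0.0, 3.141]
contact_force: [-0.6, -0.2, -0.5]
opening: 0.0446
gripper_force: 0.0
```

```bash
python3 - <<'E'
from h import *
s=status.read_state();print(s['clock'],s['ee_pos'])
S=shot('side','s9.png');T=shot('top','t9.png')
a=cv2.resize(S['img'][165:320,185:305,::-1],None,fx=3.5,fy=3.5,interpolation=cv2.INTER_CUBIC)
b=cv2.resize(T['img'][165:250,265:355,::-1],None,fx=4,fy=4,interpolation=cv2.INTER_CUBIC)
o=np.zeros((545,798,3),np.uint8);o[:a.shape[0],:a.shape[1]]=a;o[:340,438:]=b
cv2.imwrite('pics/v9.png',o)
E
```

```text
35.4167 [0.42536441 0.26285665 0.20345327]
```

View pics/v9.png

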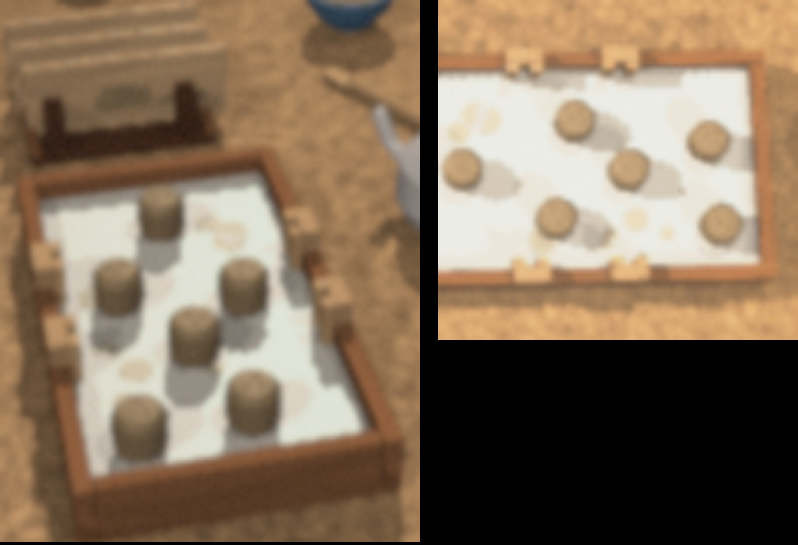

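Six lumps stand upright and separate on the plaster; the closest pair, (575,121)–(630,170), is about 68 mm apart. They cover both ends and the middle, all three boards are in the rack, and the arm is clear.

```bash
python3 -c "
from workcell import order
print(order.close_job())"
```

```text
the job is handed in; nothing more can be done
None
```

I stood both divider boards in the rack beside the spare, spread the six clay lumps over the plaster with the closest pair about 68 mm apart centre to centre, and handed the job in; no verdict came back.

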